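# Set a bench extraction inlet to its working opening and lock its slide gate

### The job

The bench extraction inlet is shut; please open it to its working setting and lock it there. Lift the gate's spring plunger by its T-handle and turn it so that it stays up clear of the closed hole, draw the stiff slide gate partly out by its bar handle, then turn the plunger back and pull on until its pin snaps fully down into the working hole, the middle one of three. Leave the tip box, the bottle and the tape roll beside it standing where they are.

Things in the scene. Friction and masses are not known exactly. Their poses are not given: they have to be found in the camera images.
- gate: Extraction inlet bolted to the bench: round steel flange (160 mm across) and, on a duct stub, a flat aluminium gate housing 160 mm wide, reaching 80 mm to -x and 62 mm to +x of the duct axis, top face 70 mm above the bench. Origin: duct axis at bench level; z up. The slide gate pulls straight out along this frame's -x, roughly towards the robot.
- collar (a point): Centre of the lip of the open round inlet collar with wire guard, on top of the housing over the duct: 100 mm across, lip 92 mm above the bench. Fixed. Through it one sees how far the gate is open.
- blade: Slide gate: 4 mm steel sheet 136 mm wide with a bar handle on its front end. Origin: middle of the bar, a 12 mm round bar 110 mm long along this frame's y, 104 mm above the bench, 42 mm above the sheet, on posts 46 mm either side of the middle. Axes parallel to gate. Shut, the bar is 140 mm from the duct axis. Stiff: about 11 N of sliding friction; stays where left; stops 95 mm out.
- pin_spot (a point): Fixed point on the sheet's top face under the plunger, where its flat 10 mm pin goes down. Holes (10.5 mm) pass under it as the gate slides: one when shut, one at 90 mm out (fully open), between them the working hole, in a flush plate clamped where the air was balanced: 38 to 54 mm out, different each time, hidden in the housing, so felt for. A pin in a hole locks the gate but for 1 to 2 mm of play.
- tee: Grey T-handle of the spring plunger. Origin: middle of its cross bar, 70 mm long along this frame's x and 14 x 14 mm in section, on a 12 mm upright stem, 60 mm to -x and 58 mm to +y of the duct axis (gate frame). Down, it is 130 mm above the bench and its x is parallel to gate's x. It moves straight up and turns about the vertical.
- sleeve (a point): Centre of the top rim (102 mm above the bench) of the slotted steel sleeve under the T. The slot runs along the gate's travel: T parallel to the travel, its cross pin is in the slot and it cannot turn. Lifted 15 mm or more the T turns up to 1.4 rad (stop), anticlockwise from above; let go when turned over 0.4 rad it stays up, parked. Turned back to within 0.1 rad of parallel and let go, it drops.
- plunger (a joint): Lift of the plunger in m, against a spring (5 N when down, 8 N at the top): 0 = pin fully down in a hole; about 0.012 = let down, but resting on the sheet between holes (it rides there and snaps into the next hole that comes under it); about 0.015 = parked on the sleeve's rim; 0.018 = upper stop.
- tip_box: Bystander: blue pipette-tip box with a pale lid, 122 x 84 x 70 mm high, on the bench beside the inlet. Origin at the centre of its underside.
- wash_bottle: Bystander: white bottle with a blue cap, 68 mm across and 165 mm high, on the bench on the other side of the inlet. Origin at the centre of its underside.
- tape_roll: Bystander: green roll of tape lying flat beside the bar handle, 104 mm across, 25 mm high. Origin at the centre of its underside.

How it is judged (in metres and radians):
On the way, in this order (a step that is already met when the one before it is completed fails the run):
1. the plunger is lifted clear and turned to stay up, with the gate still shut (z of tee in the frame of gate above 0.143 m and angle between the x axis of tee and the x axis of gate, either way round above 0.35 rad and x of blade in the frame of gate above -0.145 m), for 0.2 s.
2. the gate is drawn out at least 15 mm (x of blade in the frame of gate below -0.155 m), for 0.1 s.
At the end, for the whole second after the job is handed in: The gate is drawn out 35 to 57 mm and locked in its working hole: the T-handle is within 2.5 mm of its lowest height and parallel to the gate's travel within 0.25 rad, and gate and plunger are at rest (x of blade in the frame of gate between -0.197 and -0.175 m and z of tee in the frame of gate below 0.1325 m and angle between the x axis of tee and the x axis of gate, either way round below 0.25 rad and linear speed of each of blade, tee below 0.01 m/s); the robot touches nothing.
It fails at once if the pipette-tip box is pushed away or tipped over (distance of tip_box from where it was at the start of the episode above 0.03 m or angle between tip_box's own z axis and vertical above 0.4 rad).
It fails at once if the wash bottle is pushed away or tipped over (distance of wash_bottle from where it was at the start of the episode above 0.03 m or angle between wash_bottle's own z axis and vertical above 0.4 rad).
It fails at once if the tape roll is pushed away or tipped over (distance of tape_roll from where it was at the start of the episode above 0.03 m or angle between tape_roll's own z axis and vertical above 0.4 rad).
It also fails if it takes over 72 s, if anything falls off the work surface, if the arm or the gripper's body presses on something with over 40 N, if the wrist force passes 120 N, or if a joint passes its speed limit or range.

### The arm

A 6-joint arm with a two-finger parallel gripper is mounted at the origin on the work surface. World frame = base frame: x ahead of the robot, y to its left, z up, the work surface at z = 0. Lengths are in m, angles in degrees, forces in N, time in s.
With the tool pointing down it reaches from about 0.25 to 0.725 m from the base axis. Payload 9.7 kg.
Tool frame: the origin (TCP) lies on the centre line of the jaws, within the pads' length; the fingertips stand 22 mm ahead of it and the grasp point (between the pads) lies 3 mm ahead of it; z points along the fingers, y is the direction in which the jaws open and shut (so a half turn about z gives the same grasp; the last joint's range is limited). The gripper opens to 85 mm and grips with 20 to 120 N. Pads are 22 mm wide; open, the fingers measure 114 mm over their backs; the gripper's body (76 mm by 85 mm) begins 54 mm behind the grasp point. The pads swing forward as they close: fully open they stand 13 mm farther back than shut.
Start: joints at [-73.797, 4.979, 10.078, 95.1, 0, 90], TCP at [0.153, -0.528, 0.253] pointing down, gripper open.
Joint ranges: [-179.16, 179.16], [-48.56, 103.87], [-65.8, 70.77], [-126.05, 130.52], [-82.76, 87.17], [-180, 180]. Speed limits (degrees/s): [127.2, 127.2, 147.25, 180, 180, 180].

### API

Orientations are given as [roll, pitch, yaw] about the fixed x, y, z axes, in that order (R = Rz(yaw) Ry(pitch) Rx(roll)).
In Python, from workcell import get_obs, camera, camera_params, job_done gives the robot as it stands.
- The arm moves only by the tool servo_tool, never from a script. Its argument "steps" is a list of rows, each an object of numbers: "x", "y", "z": the shift along the world's x, y, z in mm; "yaw": the turn about the world's z in degrees. A call has 1 to 12 rows; each row is the pose to reach, as a shift and turn from the pose measured when the call began; what a row does not reach only later rows make up. A row lasts 1/8 s, in which the tool goes at most 62.5 mm and 10.7 degrees, less where a joint would pass 70% of its speed; a pose out of reach is approached as far as the arm can. A call with a gripper value outside its range is refused whole. "grip" is the finger opening in mm, from 0 to 85.4, set as the call begins (left out, the last holds). The fingers move at their own pace and stop on an object; "grip_force" is the grip in N (left out, the last holds). Time passes only in rows, so rows that repeat a pose let the fingers close. It gives the time, the measured TCP pose, the force and the opening at its end, in the units of the state.
- get_obs(): the state, without advancing time (a new reading comes with each control period).
- camera(name): name is "side" or "top"; returns (picture, depth): 400x640x3 uint8, red, green, blue; 400x640 float32, m along the optical axis (not along the pixel's ray), 0 where there is no reading.
- camera_params(name): a dict with "intrinsics" (3x3 intrinsics, pixels), "rvec" (rotation vector, rad) and "tvec" (3), from world to camera coordinates, as OpenCV has them. Camera axes: x right, y down, z forward; pixel columns grow to the right and rows downward; lengths in m; the calibration is good to about 2 mm. A picture is of the moment at which its call begins. camera_params takes no time and is no camera call.
- job_done(): hands the job in, once; it reports no verdict.
The state is a dict: "time": time; "q": joint angles; "qd": joint speeds; "joint_efforts": joint torques, N m; "ee_pos": TCP position; "tcp_rot": TCP orientation; "wrist_force": force on the tool from outside, world axes, zero at the start; "torque": the same for the moment, N m; "opening": finger opening in m.
Only numpy, scipy, OpenCV 4.12 (cv2) and the standard library are available. Lean on these libraries where they do the work, as an engineer would, in place of code of your own. Each camera call takes 0.05 s, during which the arm holds its last target.

## Working session

There is one attempt and no reset: what is moved stays moved. The work goes in short steps, Python scripts to look and compute and a tool call to move; the robot and the scene stay as the last step left them, time stands still between calls to the robot, and variables do not carry over. Pictures are saved under pics/ and viewed, and the job is handed in when it is done.

Besides the shell and the picture viewer there is one more tool, called after "Emit:" by a JSON object that holds its "fn" and its "kwargs". servo_tool: Moves the arm, as the interface text tells. Its arguments: {"type":"object","properties":{"steps":{"type":"array"},"grip":{"type":"number"},"grip_force":{"type":"number"}},"required":["steps"]}

```bash
mkdir -p pics; ls
python3 - <<'E'
from workcell import *
import cv2,numpy as np
o=get_obs();print(o)
for n in("top","side"):
    p,d=camera(n);np.savez(f"{n}0.npz",p=p,d=d);cv2.imwrite(f"pics/{n}0.png",p[:,:,::-1]);c=camera_params(n);print(n,c)
E
```

```text
pics
{'time': 0.0, 'q': array([-7.37963364e+01,  5.01145575e+00,  1.00323120e+01,  9.50998382e+01,
       -3.04161826e-03,  8.99972622e+01]), 'qd': array([-0.08343999, -0.00658092, -0.02656225,  0.00263095,  0.00321073,
        0.00954461]), 'joint_efforts': array([ 3.98297561e-04, -5.20392287e+01,  4.64799142e+01,  1.64695247e-02,
        3.07188770e-05,  1.21109889e-05]), 'ee_pos': array([ 0.15340582, -0.52795035,  0.25256046]), 'tcp_rot': array([-1.79921018e+02,  3.03784131e-03,  1.62064056e+01]), 'wrist_force': array([-0.4411638 , -0.21452714, -0.16386998]), 'torque': array([ 0.03070635, -0.06822041, -0.00606128]), 'opening': 0.085478828629674}
top {'intrinsics': array([[457.07757167,   0.        , 323.48757495],
       [  0.        , 457.07757167, 200.90055941],
       [  0.        ,   0.        ,   1.        ]]), 'rvec': array([ 2.16693174, -2.1473885 ,  0.12535384]), 'tvec': array([0.02491892, 0.55181619, 0.9281487 ])}
side {'intrinsics': array([[430.38378183,   0.        , 313.02042311],
       [  0.        , 430.38378183, 199.75020495],
       [  0.        ,   0.        ,   1.        ]]), 'rvec': array([ 0.61568261, -2.59616007,  1.20900989]), 'tvec': array([0.50344118, 0.20064071, 0.7509234 ])}
```

View pics/top0.png

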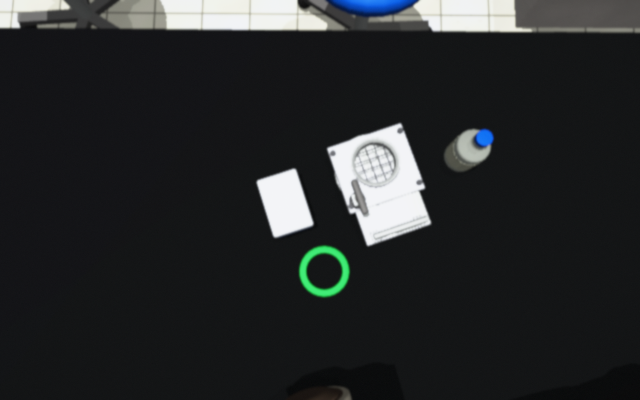

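View pics/side0.png

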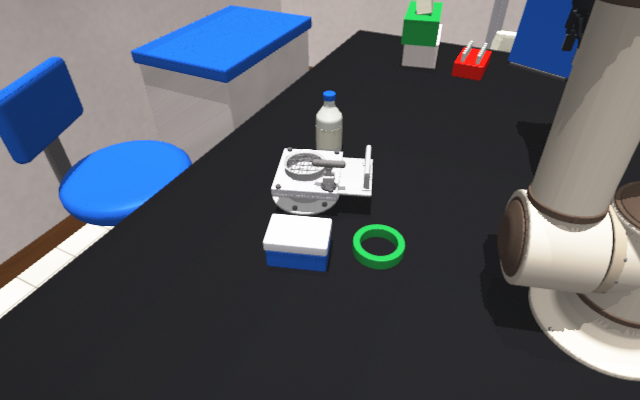

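The top view shows the gate around (375,185), its T near (359,198), the bar near (400,228), and the tape at (324,271). The tip box is on the left and the bottle on the right. Next I'll zoom in and fit the pose.

```bash
cat > h.py <<'E'
import numpy as np,cv2
from workcell import camera_params
def P(n):
    c=camera_params(n);R=cv2.Rodrigues(np.array(c['rvec']))[0];return c['intrinsics'],R,np.array(c['tvec']).ravel()
def cloud(n,d):
    K,R,t=P(n);v,u=np.mgrid[0:400,0:640];X=np.stack([(u-K[0,2])/K[0,0]*d,(v-K[1,2])/K[1,1]*d,d],-1);return (X-t)@R
def onz(n,u,v,z):
    K,R,t=P(n);r=R.T@np.array([(u-K[0,2])/K[0,0],(v-K[1,2])/K[1,1],1]);o=-R.T@t;return o+r*(z-o[2])/r[2]
def proj(n,X):
    K,R,t=P(n);x=np.asarray(X)@R.T+t;x=x@K.T;return x[...,:2]/x[...,2:]
E
python3 - <<'E'
from h import *
p=np.load('top0.npz');C=cloud('top',p['d']);im=p['p']
c=im[110:260,300:450,::-1];cv2.imwrite('pics/topz.png',cv2.resize(c,(600,600),interpolation=cv2.INTER_CUBIC))
s=np.load('side0.npz');c=s['p'][130:220,260:390,::-1];cv2.imwrite('pics/sidez.png',cv2.resize(c,(780,540),interpolation=cv2.INTER_CUBIC))
z=C[...,2];m=(z>0.06)&(z<0.08)&(p['d']>0)
u0=np.zeros_like(m);u0[110:260,320:435]=1;m&=u0.astype(bool)
pts=C[m][:,:2].astype(np.float32);print(len(pts),np.median(C[m][:,2]),cv2.minAreaRect(pts))
for r in(198,228,271):
  for u in(359,400,324):print(u,r,C[r,u])
b=(z>0.095)&u0.astype(bool);print(b.sum());
vv,uu=np.nonzero(b)
for v,u in list(zip(vv,uu))[::6]:print(u,v,C[v,u].round(3))
E
```

```text
5698 0.06771353670044405 ((0.583834707736969, -0.08776230365037918), (0.21429531276226044, 0.16091729700565338), 19.482330322265625)
359 198 [ 0.54506781 -0.03715639  0.13715198]
400 198 [ 0.55575188 -0.1266975   0.05956614]
324 198 [0.56177278 0.02901978 0.00161826]
359 228 [ 0.49742403 -0.04734899 -0.00203634]
400 228 [ 0.49115955 -0.11775073  0.11041998]
324 228 [ 4.96624555e-01  2.84281225e-02 -1.91175000e-04]
359 271 [ 4.05399033e-01 -4.72080660e-02 -1.68996430e-04]
400 271 [ 0.4061517  -0.13515364 -0.00254798]
324 271 [0.40475446 0.02758154 0.00171221]
755
344 112 [0.436 0.025 0.988]
331 132 [0.436 0.025 0.988]
366 139 [ 0.669 -0.054  0.096]
390 143 [0.436 0.025 0.988]
367 154 [0.436 0.025 0.988]
393 165 [0.436 0.025 0.988]
330 178 [0.436 0.025 0.988]
424 179 [0.436 0.025 0.988]
356 180 [ 0.58  -0.032  0.133]
354 181 [ 0.577 -0.028  0.136]
353 182 [ 0.576 -0.026  0.136]
327 183 [0.436 0.025 0.988]
356 183 [ 0.574 -0.032  0.137]
354 184 [ 0.572 -0.028  0.135]
352 185 [ 0.57  -0.024  0.133]
358 185 [ 0.57  -0.036  0.133]
356 186 [ 0.568 -0.032  0.136]
354 187 [ 0.566 -0.028  0.13
[... 2638 characters left out ...]
0 [ 0.487 -0.089  0.106]
391 230 [ 0.487 -0.1    0.111]
397 230 [ 0.488 -0.113  0.106]
381 231 [ 0.485 -0.082  0.106]
387 231 [ 0.485 -0.093  0.11 ]
393 231 [ 0.485 -0.105  0.109]
377 232 [ 0.483 -0.074  0.109]
383 232 [ 0.483 -0.085  0.109]
389 232 [ 0.483 -0.097  0.109]
420 232 [0.436 0.025 0.988]
377 233 [ 0.481 -0.074  0.107]
383 233 [ 0.481 -0.085  0.111]
389 233 [ 0.481 -0.097  0.111]
375 234 [ 0.479 -0.07   0.11 ]
381 234 [ 0.479 -0.082  0.108]
387 234 [ 0.48  -0.093  0.107]
376 235 [ 0.477 -0.072  0.109]
382 235 [ 0.478 -0.083  0.108]
376 236 [ 0.476 -0.072  0.107]
382 236 [ 0.476 -0.084  0.106]
378 237 [ 0.474 -0.076  0.108]
377 238 [ 0.472 -0.074  0.108]
367 252 [0.436 0.025 0.988]
```

View pics/topz.png

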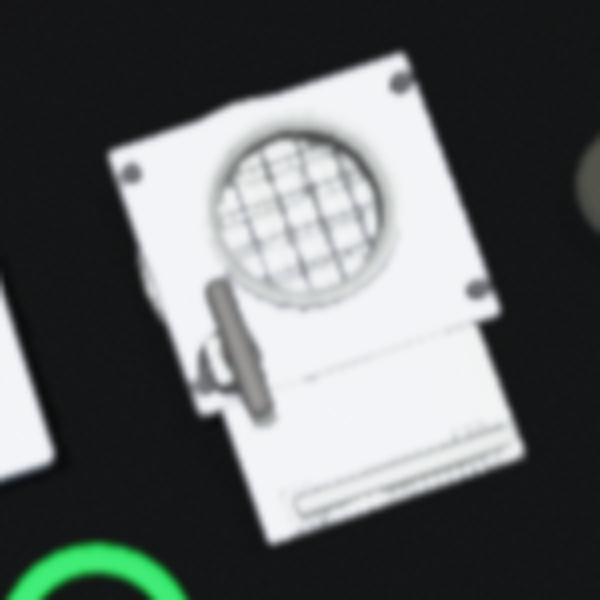

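View pics/sidez.png

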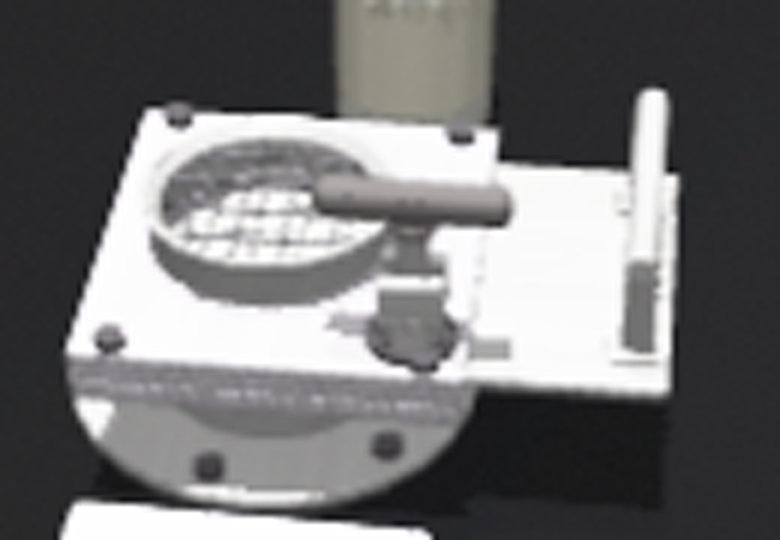

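Run:
```python
from h import *
p=np.load('top0.npz');C=cloud('top',p['d']);z=C[...,2]
def pca(m,name):
    X=C[m];c=X.mean(0);w,v=np.linalg.eigh(np.cov(X[:,:2].T));d=v[:,1];s=(X[:,:2]-c[:2])@d;a=np.degrees(np.arctan2(d[1],d[0]));e=(X[:,:2]-c[:2])@v[:,0]
    print(name,len(X),c.round(4),'mid',(c[:2]+d*(s.max()+s.min())/2).round(4),'ang',a.round(2),np.ptp(s).round(3),np.ptp(e).round(3), np.median(X[:,2]).round(4));
V,U=np.mgrid[0:400,0:640]
pca((z>.127)&(z<.15)&(U>345)&(U<372)&(V>175)&(V<220),'tee')
pca((z>.1)&(z<.12)&(U>370)&(U<432)&(V>212)&(V<242),'bar')
# collar
m=(z>.085)&(z<.1)&(U>345)&(U<405)&(V>130)&(V<192)
X=C[m][:,:2].astype(np.float32);print('collar',cv2.minEnclosingCircle(X),len(X))
# housing corners from zoom: pixel=300+x/4
for a,b,zz in((404,52,.07),(108,152,.07),(500,315,.07),(200,415,.07),(525,455,.062),(270,545,.062)):print(onz('top',300+a/4,110+b/4,zz).round(4))
# green tape
g=p['p'].astype(int);m=(g[...,1]>g[...,0]+60)&(g[...,1]>g[...,2]+40);print('tape',cv2.minEnclosingCircle(np.float32([onz('top',u,v,.025)[:2] for v,u in zip(*np.nonzero(m))])))
m=(z>.05)&(z<.09)&(U<320)&(U>250)&(V>160)&(V<245);print('box',cv2.minAreaRect(C[m][:,:2].astype(np.float32)))
# side
s=np.load('side0.npz');C=cloud('side',s['d']);z=C[...,2]
im=s['p']
pca((z>.123)&(z<.15)&(U>310)&(U<348)&(V>155)&(V<170),'tee s')
pca((z>.095)&(z<.12)&(U>360)&(U<375)&(V>142)&(V<192),'bar s')
```

```text
tee 272 [ 0.5491 -0.0377  0.1351] mid [ 0.5494 -0.0375] ang -160.46 0.069 0.015 0.1354
bar 354 [ 0.4937 -0.1185  0.1081] mid [ 0.494  -0.1193] ang 109.59 0.11 0.012 0.1083
collar ((0.6184623837471008, -0.06702841073274612), 0.05868677794933319) 770
[ 0.7105 -0.1287  0.07  ]
[0.6565 0.0235 0.07  ]
[ 0.5738 -0.1758  0.07  ]
[ 0.5215 -0.0239  0.07  ]
[ 0.5034 -0.189   0.062 ]
[ 0.4568 -0.0598  0.062 ]
tape ((0.40615880489349365, 0.02798629179596901), 0.05349024757742882)
box ((0.5445876121520996, 0.10892648994922638), (0.1221088171005249, 0.08386557549238205), 18.58455467224121)
tee s 250 [ 0.545  -0.0361  0.1329] mid [ 0.546  -0.0358] ang -160.48 0.069 0.017 0.134
bar s 177 [ 0.4884 -0.114   0.1081] mid [ 0.4906 -0.1201] ang 109.6 0.113 0.012 0.1088
```

Emit:
{"fn": "servo_tool", "kwargs": {"steps": [{"x":394,"y":491,"z":-20,"yaw":3.3},{"x":394,"y":491,"z":-20,"yaw":3.3},{"x":394,"y":491,"z":-20,"yaw":3.3},{"x":394,"y":491,"z":-20,"yaw":3.3},{"x":394,"y":491,"z":-20,"yaw":3.3},{"x":394,"y":491,"z":-20,"yaw":3.3},{"x":394,"y":491,"z":-20,"yaw":3.3},{"x":394,"y":491,"z":-20,"yaw":3.3},{"x":394,"y":491,"z":-20,"yaw":3.3},{"x":394,"y":491,"z":-20,"yaw":3.3},{"x":394,"y":491,"z":-20,"yaw":3.3},{"x":394,"y":491,"z":-20,"yaw":3.3}], "grip": 60}}

```text
time: 1.6
ee_pos: [0.5472, -0.0368, 0.2321]
tcp_rot: [-179.9, 0.1, 19.6]
wrist_force: [-0.9, -0.6, 0.6]
opening: 0.06
```

Emit:
{"fn": "servo_tool", "kwargs": {"steps": [{"z":-40},{"z":-70},{"z":-90},{"z":-99},{"z":-99},{"z":-99}]}}

```text
schema error: expected keys x, y, z, yaw
```

```bash
cat > snap.py <<'E'
import sys
from h import *
from workcell import *
t=sys.argv[1]
for n,(a,b,c,d) in (("side",(110,230,230,410)),("top",(110,260,290,450))):
    if n in sys.argv[2:]:
        p,dd=camera(n);np.savez(f'{n}_{t}.npz',p=p,d=dd);cv2.imwrite(f'pics/{n}_{t}.png',cv2.resize(p[a:b,c:d,::-1],None,fx=4,fy=4,interpolation=cv2.INTER_CUBIC))
o=get_obs();print(o['time'],o['ee_pos'].round(4),o['tcp_rot'].round(2),o['q'].round(1),o['wrist_force'].round(1),o['opening'])
E
python3 snap.py a side
```

```text
1.65 [ 0.5469 -0.0375  0.2325] [-1.7993e+02  4.0000e-02  1.9490e+01] [ -3.9   4.4   7.2  92.8   0.  156.6] [-0.   0.5  0.5] 0.060024034791529714
```

View pics/side_a.png

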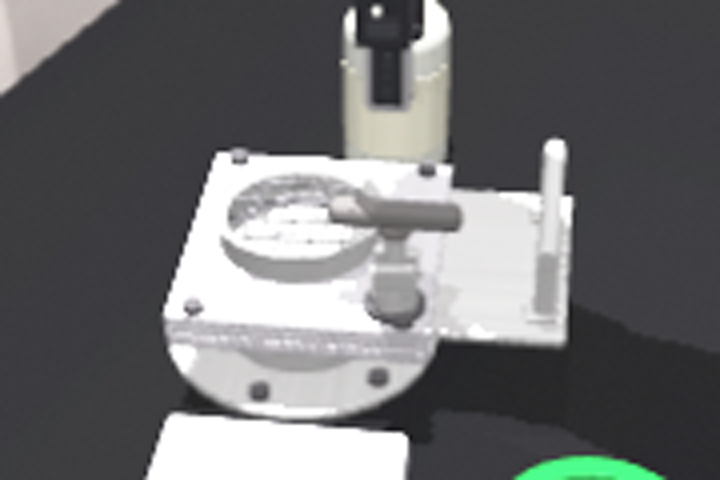

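The fingers are directly above the T. The move was refused because every key has to be given, so I'll resend it with all four.

Emit:
{"fn": "servo_tool", "kwargs": {"steps": [{"x":0,"y":0,"z":-40,"yaw":0},{"x":0,"y":0,"z":-70,"yaw":0},{"x":0,"y":0,"z":-90,"yaw":0},{"x":0,"y":0,"z":-99,"yaw":0},{"x":0,"y":0,"z":-99,"yaw":0},{"x":0,"y":0,"z":-99,"yaw":0}]}}

```text
time: 2.4
ee_pos: [0.5473, -0.0379, 0.1347]
tcp_rot: [-180.0, -0.0, 19.5]
wrist_force: [0.0, -0.7, -0.2]
opening: 0.06
```

```bash
python3 snap.py b side
```

```text
2.45 [ 0.5473 -0.0378  0.1347] [-1.7997e+02 -4.0000e-02  1.9470e+01] [ -4.    4.1  -4.   81.9   0.  156.6] [-0.   1.1  0. ] 0.05960530816213425
```

View pics/side_b.png

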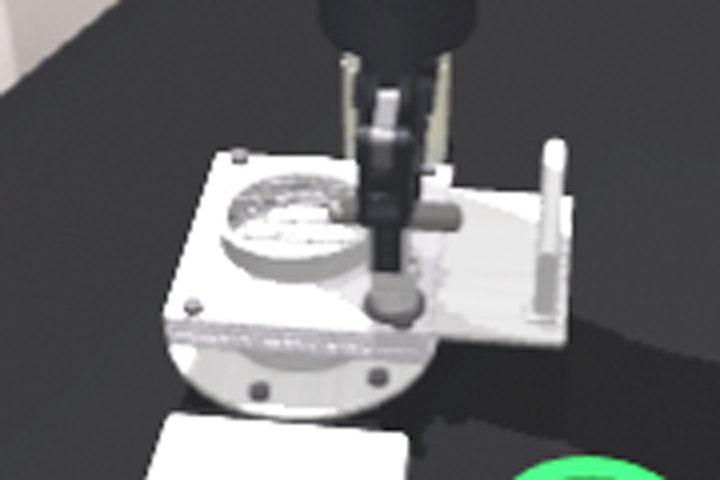

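Run:
```python
from h import *
a=np.radians(19.5);gx=np.array([np.cos(a),np.sin(a),0]);gy=np.array([-gx[1],gx[0],0])
t=np.array([.5473,-.0378,.125])
def px(X):u=proj('side',X);return ((u-[230,110])*4).round(1)
print('finger',px(t+gy*.035),px(t+gy*.035-gx*.011),px(t+gy*.035+gx*.011))
for c in((.5455,-.0365),(.5475,-.037),(.549,-.0377)):
  c=np.array([*c,.130]);print('T ends',px(c-gx*.035),px(c+gx*.035))
```

```text
finger [385.6 262. ] [407.4 263.4] [363.9 260.5]
T ends [462.9 220.5] [327.8 211.8]
T ends [459.7 219. ] [324.8 210.4]
T ends [457.6 217.6] [322.9 208.9]
```

Emit:
{"fn": "servo_tool", "kwargs": {"steps": [{"x":-1.2,"y":0.8,"z":-1.5,"yaw":0},{"x":-1.2,"y":0.8,"z":-1.5,"yaw":0},{"x":-1.2,"y":0.8,"z":-1.5,"yaw":0},{"x":-1.2,"y":0.8,"z":-1.5,"yaw":0},{"x":-1.2,"y":0.8,"z":-1.5,"yaw":0},{"x":-1.2,"y":0.8,"z":-1.5,"yaw":0}], "grip": 5, "grip_force": 50}}

```text
time: 3.2
ee_pos: [0.5469, -0.0389, 0.1337]
tcp_rot: [179.8, -0.1, 19.4]
wrist_force: [3.1, -11.9, 0.9]
opening: 0.0131
```

Emit:
{"fn": "servo_tool", "kwargs": {"steps": [{"x":0,"y":0,"z":4,"yaw":0},{"x":0,"y":0,"z":9,"yaw":0},{"x":0,"y":0,"z":14,"yaw":0},{"x":0,"y":0,"z":17,"yaw":0},{"x":0,"y":0,"z":17,"yaw":0},{"x":0,"y":0,"z":17,"yaw":0}]}}

```text
time: 3.95
ee_pos: [0.5469, -0.0391, 0.1502]
tcp_rot: [179.8, -0.0, 19.4]
wrist_force: [4.1, -4.1, -9.3]
opening: 0.0132
```

Emit:
{"fn": "servo_tool", "kwargs": {"steps": [{"x":0,"y":0,"z":0.5,"yaw":8},{"x":0,"y":0,"z":0.5,"yaw":16},{"x":0,"y":0,"z":0.5,"yaw":24},{"x":0,"y":0,"z":0.5,"yaw":32},{"x":0,"y":0,"z":0.5,"yaw":40},{"x":0,"y":0,"z":0.5,"yaw":45},{"x":0,"y":0,"z":0.5,"yaw":45},{"x":0,"y":0,"z":0.5,"yaw":45}]}}

```text
time: 4.95
ee_pos: [0.5472, -0.0396, 0.1502]
tcp_rot: [179.7, 0.0, 64.4]
wrist_force: [6.0, -5.3, -8.9]
opening: 0.0129
```

```bash
python3 snap.py c side
```

```text
5.0 [ 0.5472 -0.0396  0.1502] [1.7972e+02 4.0000e-02 6.4370e+01] [-4.100e+00  3.700e+00 -2.600e+00  8.340e+01 -1.000e-01  1.116e+02] [ 5.9 -6.  -9.4] 0.013151074324869423
```

View pics/side_c.png

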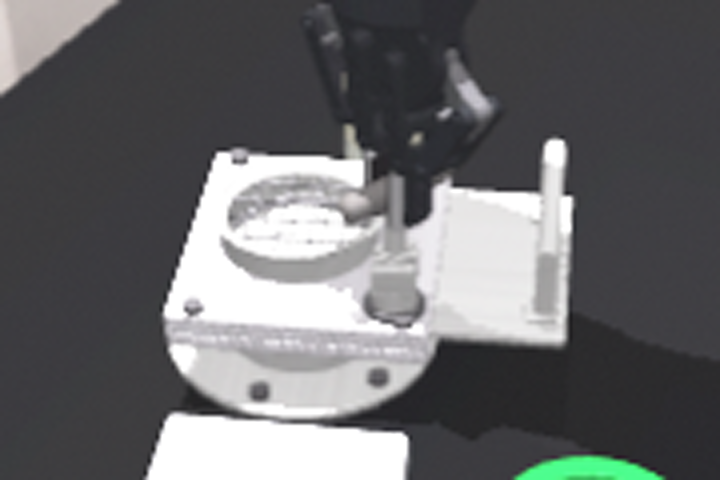

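The T is up and has turned with the gripper. I'll release it and rise.

Emit:
{"fn": "servo_tool", "kwargs": {"steps": [{"x":0,"y":0,"z":-1,"yaw":0},{"x":0,"y":0,"z":-1,"yaw":0},{"x":0,"y":0,"z":-1,"yaw":0},{"x":0,"y":0,"z":-1,"yaw":0},{"x":0,"y":0,"z":20,"yaw":0},{"x":0,"y":0,"z":60,"yaw":0},{"x":0,"y":0,"z":80,"yaw":0},{"x":0,"y":0,"z":80,"yaw":0}], "grip": 50}}

```text
time: 6.0
ee_pos: [0.5479, -0.0396, 0.2317]
tcp_rot: [179.6, -0.0, 64.4]
wrist_force: [0.4, 0.3, -0.1]
opening: 0.05
```

```bash
python3 snap.py d side top
python3 - <<'E'
from h import *
p=np.load('side_d.npz');C=cloud('side',p['d']);z=C[...,2];V,U=np.mgrid[0:400,0:640]
m=(z>.137)&(z<.165)&(U>300)&(U<350)&(V>140)&(V<175);X=C[m];w,v=np.linalg.eigh(np.cov(X[:,:2].T));print(m.sum(),X.mean(0),X[:,2].max(),np.degrees(np.arctan2(v[1,1],v[0,1])))
E
```

```text
6.1 [ 0.5471 -0.0396  0.2293] [1.7976e+02 5.0000e-02 6.4370e+01] [-4.100e+00  4.100e+00  6.500e+00  9.220e+01 -1.000e-01  1.116e+02] [-0.1  0.3  0.3] 0.049770396595385305
234 [ 0.54486384 -0.03521493  0.14773703] 0.15345145459613604 63.93426100790725
```

View pics/side_d.png

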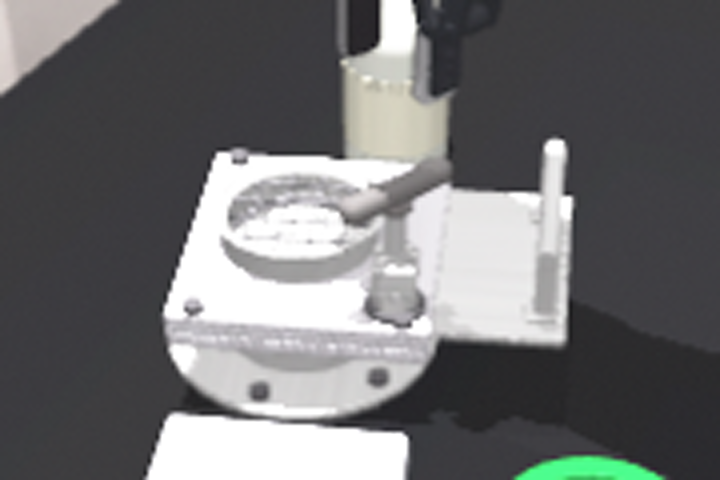

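The T is parked, up and turned about 45° (angle 64°). Now to the bar.

Emit:
{"fn": "servo_tool", "kwargs": {"steps": [{"x":-28,"y":-40,"z":0,"yaw":10},{"x":-56,"y":-81,"z":0,"yaw":20},{"x":-56,"y":-81,"z":0,"yaw":30},{"x":-56,"y":-81,"z":0,"yaw":40},{"x":-56,"y":-81,"z":-20,"yaw":45.1},{"x":-56,"y":-81,"z":-60,"yaw":45.1},{"x":-56,"y":-81,"z":-95,"yaw":45.1},{"x":-56,"y":-81,"z":-115,"yaw":45.1},{"x":-56,"y":-81,"z":-122,"yaw":45.1},{"x":-56,"y":-81,"z":-122,"yaw":45.1}]}}

```text
time: 7.35
ee_pos: [0.4907, -0.1205, 0.1068]
tcp_rot: [179.8, 0.0, 109.5]
wrist_force: [0.2, -0.6, 0.4]
opening: 0.0502
```

```bash
python3 snap.py e side
```

```text
7.4 [ 0.4912 -0.1206  0.1076] [1.7975e+02 6.0000e-02 1.0947e+02] [-13.8  -1.6 -12.8  78.6   0.1  56.7] [-0.2  0.   0.5] 0.05000767184748635
```

View pics/side_e.png

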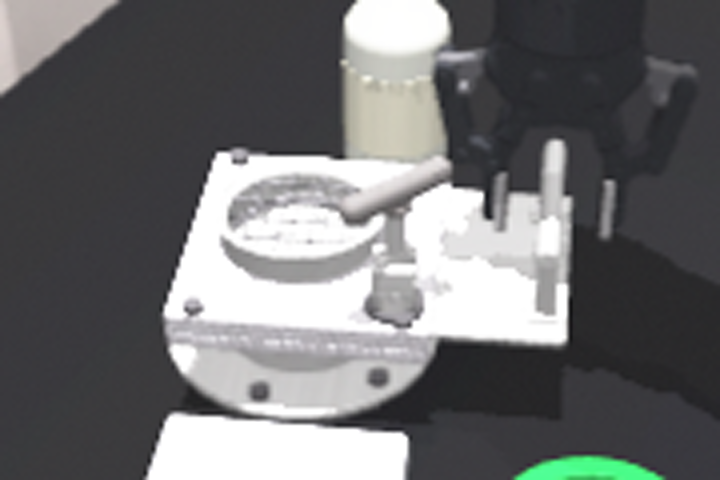

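The fingers straddle the bar, at x≈500 and 607 with the bar at 553. Closing on it.

Emit:
{"fn": "servo_tool", "kwargs": {"steps": [{"x":0,"y":0,"z":0,"yaw":0},{"x":0,"y":0,"z":0,"yaw":0},{"x":0,"y":0,"z":0,"yaw":0},{"x":0,"y":0,"z":0,"yaw":0},{"x":0,"y":0,"z":0,"yaw":0}], "grip": 3, "grip_force": 50}}

```text
time: 8.02
ee_pos: [0.4917, -0.1206, 0.1084]
tcp_rot: [179.7, 0.1, 109.5]
wrist_force: [1.7, 2.3, 5.7]
opening: 0.0101
```

Emit:
{"fn": "servo_tool", "kwargs": {"steps": [{"x":-2.8,"y":-1.0,"z":0,"yaw":0},{"x":-7.5,"y":-2.7,"z":0,"yaw":0},{"x":-12.3,"y":-4.3,"z":0,"yaw":0},{"x":-17.0,"y":-6.0,"z":0,"yaw":0},{"x":-21.7,"y":-7.7,"z":0,"yaw":0},{"x":-24.5,"y":-8.7,"z":0,"yaw":0},{"x":-24.5,"y":-8.7,"z":0,"yaw":0},{"x":-24.5,"y":-8.7,"z":0,"yaw":0}]}}

```text
time: 9.02
ee_pos: [0.4683, -0.1289, 0.1084]
tcp_rot: [179.5, 0.1, 109.5]
wrist_force: [7.5, 2.9, -1.3]
opening: 0.0102
```

Emit:
{"fn": "servo_tool", "kwargs": {"steps": [{"x":0,"y":0,"z":0,"yaw":0},{"x":0,"y":0,"z":0,"yaw":0},{"x":0,"y":0,"z":0,"yaw":0},{"x":0,"y":0,"z":30,"yaw":0},{"x":0,"y":0,"z":80,"yaw":0},{"x":0,"y":0,"z":120,"yaw":0},{"x":30,"y":35,"z":120,"yaw":-10},{"x":79,"y":89,"z":120,"yaw":-20},{"x":79,"y":89,"z":120,"yaw":-30},{"x":79,"y":89,"z":120,"yaw":-40},{"x":79,"y":89,"z":120,"yaw":-45.1},{"x":79,"y":89,"z":120,"yaw":-45.1}], "grip": 50}}

```text
time: 10.52
ee_pos: [0.5472, -0.0399, 0.2283]
tcp_rot: [179.5, 0.1, 64.5]
wrist_force: [0.8, -0.2, -0.7]
opening: 0.0501
```

```bash
python3 snap.py f side
python3 - <<'E'
from h import *
p=np.load('side_f.npz');C=cloud('side',p['d']);z=C[...,2];V,U=np.mgrid[0:400,0:640]
def f(m):
  X=C[m];w,v=np.linalg.eigh(np.cov(X[:,:2].T));print(m.sum(),X.mean(0),X[:,2].max(),np.degrees(np.arctan2(v[1,1],v[0,1])))
f((z>.137)&(z<.165)&(U>300)&(U<350)&(V>140)&(V<175))
f((z>.095)&(z<.12)&(U>362)&(U<390)&(V>142)&(V<195))
E
```

```text
10.575 [ 0.5472 -0.04    0.2284] [1.7954e+02 1.0000e-01 6.4520e+01] [ -4.1   3.9   6.2  91.9  -0.3 111.4] [-0.4 -1.   0.4] 0.05006580223038674
236 [ 0.54482352 -0.03529525  0.14765214] 0.15426618743248144 63.68783009708572
184 [ 0.46556818 -0.12360993  0.10772688] 0.11222355593999399 109.26864091998512
```

View pics/side_f.png

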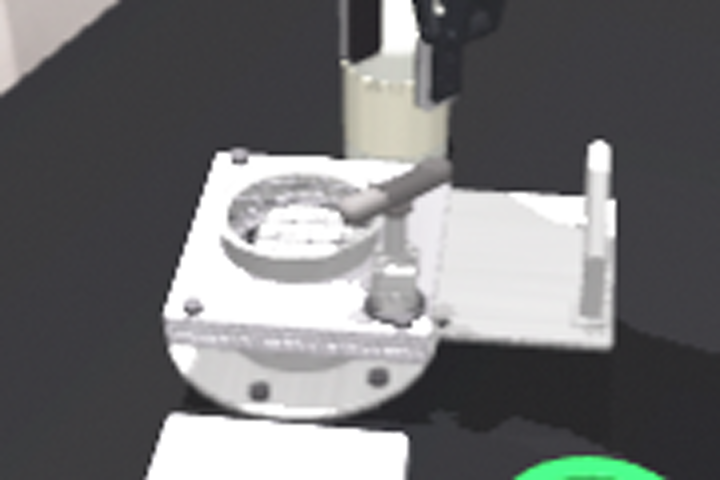

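The gate is about 25 mm out, the closed hole shows in front of the housing at (445,322), and the T is still parked. Now I'll grip the T again.

Emit:
{"fn": "servo_tool", "kwargs": {"steps": [{"x":0,"y":0,"z":-40,"yaw":0},{"x":0,"y":0,"z":-70,"yaw":0},{"x":0,"y":0,"z":-80,"yaw":0},{"x":0,"y":0,"z":-80,"yaw":0},{"x":0,"y":0,"z":-80,"yaw":0}]}}

```text
time: 11.2
ee_pos: [0.5478, -0.0401, 0.1498]
tcp_rot: [179.4, 0.1, 64.5]
wrist_force: [-0.2, -0.7, -0.3]
opening: 0.0503
```

Emit:
{"fn": "servo_tool", "kwargs": {"steps": [{"x":0,"y":0,"z":0,"yaw":0},{"x":0,"y":0,"z":0,"yaw":0},{"x":0,"y":0,"z":0,"yaw":0},{"x":0,"y":0,"z":0,"yaw":0},{"x":0,"y":0,"z":1.5,"yaw":0},{"x":0,"y":0,"z":1.5,"yaw":0}], "grip": 5}}

```text
time: 11.95
ee_pos: [0.5475, -0.0398, 0.151]
tcp_rot: [179.5, 0.1, 64.6]
wrist_force: [-2.3, 2.0, -3.0]
opening: 0.0127
```

Emit:
{"fn": "servo_tool", "kwargs": {"steps": [{"x":0,"y":0,"z":0.5,"yaw":-8},{"x":0,"y":0,"z":0.5,"yaw":-16},{"x":0,"y":0,"z":0.5,"yaw":-24},{"x":0,"y":0,"z":0.5,"yaw":-32},{"x":0,"y":0,"z":0.5,"yaw":-40},{"x":0,"y":0,"z":0.5,"yaw":-45},{"x":0,"y":0,"z":0.5,"yaw":-45},{"x":0,"y":0,"z":0.5,"yaw":-45}]}}

```text
time: 12.95
ee_pos: [0.5472, -0.0395, 0.1508]
tcp_rot: [179.6, 0.1, 19.7]
wrist_force: [-1.1, 4.8, -9.0]
opening: 0.013
```

Emit:
{"fn": "servo_tool", "kwargs": {"steps": [{"x":0,"y":0,"z":-2,"yaw":-0.2},{"x":0,"y":0,"z":-4,"yaw":-0.2},{"x":0,"y":0,"z":-4.5,"yaw":-0.2},{"x":0,"y":0,"z":-4.5,"yaw":-0.2}]}}

```text
time: 13.45
ee_pos: [0.5473, -0.0395, 0.1481]
tcp_rot: [179.5, 0.0, 19.5]
wrist_force: [-5.6, 4.5, 5.3]
opening: 0.0128
```

Emit:
{"fn": "servo_tool", "kwargs": {"steps": [{"x":0,"y":0,"z":0,"yaw":0},{"x":0,"y":0,"z":0,"yaw":0},{"x":0,"y":0,"z":0,"yaw":0},{"x":0,"y":0,"z":20,"yaw":0},{"x":0,"y":0,"z":60,"yaw":0},{"x":0,"y":0,"z":85,"yaw":0},{"x":0,"y":0,"z":85,"yaw":0},{"x":0,"y":0,"z":85,"yaw":0}], "grip": 50}}

```text
time: 14.45
ee_pos: [0.5472, -0.0396, 0.2322]
tcp_rot: [179.5, 0.1, 19.5]
wrist_force: [-0.2, -1.1, -0.3]
opening: 0.05
```

```bash
python3 snap.py g side
python3 - <<'E'
from h import *
p=np.load('side_g.npz');C=cloud('side',p['d']);z=C[...,2];V,U=np.mgrid[0:400,0:640]
def f(m):
  X=C[m];w,v=np.linalg.eigh(np.cov(X[:,:2].T));print(m.sum(),X.mean(0),X[:,2].max(),np.degrees(np.arctan2(v[1,1],v[0,1])))
f((z>.13)&(z<.165)&(U>300)&(U<350)&(V>140)&(V<175))
f((z>.095)&(z<.12)&(U>362)&(U<390)&(V>142)&(V<195))
E
```

```text
14.5 [ 0.547  -0.0395  0.2319] [1.7955e+02 1.0000e-01 1.9510e+01] [ -3.9   4.3   6.9  92.6  -0.5 156.6] [-0.1 -0.   0.5] 0.04964193802506269
272 [ 0.54525395 -0.03573812  0.14397495] 0.15034025510280857 -160.36099124408298
184 [ 0.46555287 -0.12373813  0.10770599] 0.11178279770132267 109.3609889353229
```

View pics/side_g.png

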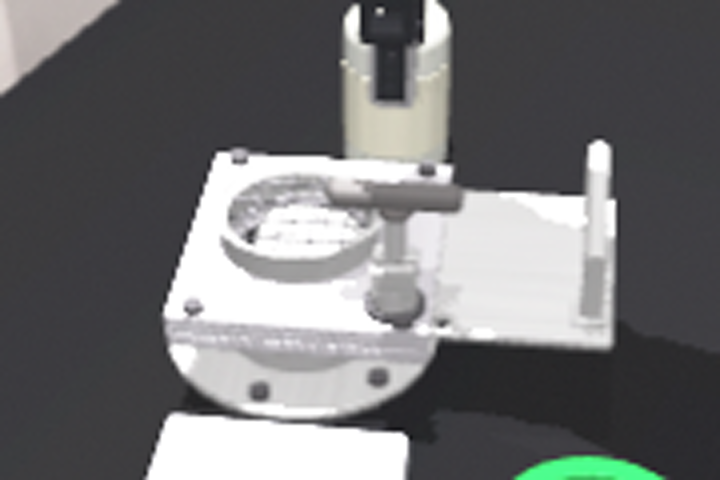

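The T is parallel and riding on the sheet, about 4 mm below its parked height. Back to the bar.

Emit:
{"fn": "servo_tool", "kwargs": {"steps": [{"x":-30,"y":-40,"z":0,"yaw":10},{"x":-79,"y":-89.5,"z":0,"yaw":20},{"x":-79,"y":-89.5,"z":0,"yaw":30},{"x":-79,"y":-89.5,"z":0,"yaw":40},{"x":-79,"y":-89.5,"z":0,"yaw":50},{"x":-79,"y":-89.5,"z":0,"yaw":60},{"x":-79,"y":-89.5,"z":0,"yaw":70},{"x":-79,"y":-89.5,"z":0,"yaw":80},{"x":-79,"y":-89.5,"z":-40,"yaw":90},{"x":-79,"y":-89.5,"z":-90,"yaw":90},{"x":-79,"y":-89.5,"z":-124,"yaw":90},{"x":-79,"y":-89.5,"z":-124,"yaw":90}]}}

```text
time: 16.0
ee_pos: [0.4659, -0.1285, 0.1047]
tcp_rot: [179.8, -0.1, 109.5]
wrist_force: [0.3, -0.3, 1.2]
opening: 0.0499
```

Emit:
{"fn": "servo_tool", "kwargs": {"steps": [{"x":0,"y":0,"z":0,"yaw":0},{"x":0,"y":0,"z":0,"yaw":0},{"x":0,"y":0,"z":0,"yaw":0},{"x":0,"y":0,"z":0,"yaw":0},{"x":0,"y":0,"z":0,"yaw":0}], "grip": 3}}

```text
time: 16.62
ee_pos: [0.4672, -0.1284, 0.1062]
tcp_rot: [179.7, -0.0, 109.5]
wrist_force: [4.9, 2.9, 3.4]
opening: 0.0102
```

Emit:
{"fn": "servo_tool", "kwargs": {"steps": [{"x":-1.9,"y":-0.7,"z":0,"yaw":0},{"x":-3.8,"y":-1.3,"z":0,"yaw":0},{"x":-5.7,"y":-2.0,"z":0,"yaw":0},{"x":-7.5,"y":-2.7,"z":0,"yaw":0},{"x":-9.4,"y":-3.3,"z":0,"yaw":0},{"x":-9.4,"y":-3.3,"z":0,"yaw":0}]}}

```text
time: 17.38
ee_pos: [0.4595, -0.1312, 0.1063]
tcp_rot: [179.4, -0.0, 109.6]
wrist_force: [13.1, 5.3, -9.6]
opening: 0.0098
```

Emit:
{"fn": "servo_tool", "kwargs": {"steps": [{"x":-0.9,"y":-0.3,"z":0,"yaw":0},{"x":-1.9,"y":-0.7,"z":0,"yaw":0},{"x":-2.8,"y":-1.0,"z":0,"yaw":0},{"x":-3.8,"y":-1.3,"z":0,"yaw":0},{"x":-3.8,"y":-1.3,"z":0,"yaw":0}]}}

```text
time: 18.0
ee_pos: [0.4574, -0.1319, 0.1063]
tcp_rot: [179.2, -0.0, 109.6]
wrist_force: [13.9, 4.7, -10.1]
opening: 0.0106
```

Emit:
{"fn": "servo_tool", "kwargs": {"steps": [{"x":-0.9,"y":-0.3,"z":0,"yaw":0},{"x":-1.9,"y":-0.7,"z":0,"yaw":0},{"x":-2.8,"y":-1.0,"z":0,"yaw":0},{"x":-3.8,"y":-1.3,"z":0,"yaw":0},{"x":-3.8,"y":-1.3,"z":0,"yaw":0}]}}

```text
time: 18.62
ee_pos: [0.4552, -0.1327, 0.1063]
tcp_rot: [179.0, -0.0, 109.7]
wrist_force: [10.5, 3.9, -8.4]
opening: 0.0099
```

Emit:
{"fn": "servo_tool", "kwargs": {"steps": [{"x":-0.9,"y":-0.3,"z":0,"yaw":0},{"x":-1.9,"y":-0.7,"z":0,"yaw":0},{"x":-2.8,"y":-1.0,"z":0,"yaw":0},{"x":-3.3,"y":-1.2,"z":0,"yaw":0}]}}

```text
time: 19.12
ee_pos: [0.4535, -0.1333, 0.1063]
tcp_rot: [178.8, -0.1, 109.7]
wrist_force: [15.3, 6.3, -11.3]
opening: 0.0103
```

Emit:
{"fn": "servo_tool", "kwargs": {"steps": [{"x":-0.9,"y":-0.3,"z":0,"yaw":0},{"x":-1.9,"y":-0.7,"z":0,"yaw":0},{"x":-2.8,"y":-1.0,"z":0,"yaw":0},{"x":-3.3,"y":-1.2,"z":0,"yaw":0}]}}

```text
time: 19.62
ee_pos: [0.4527, -0.1335, 0.1063]
tcp_rot: [178.5, -0.1, 109.8]
wrist_force: [20.1, 7.9, -14.4]
opening: 0.0102
```

```bash
cat > chk.py <<'E'
import sys
from h import *
for t in sys.argv[1:]:
  p=np.load(f'side_{t}.npz');C=cloud('side',p['d']);z=C[...,2];V,U=np.mgrid[0:400,0:640]
  def f(m):
    X=C[m];w,v=np.linalg.eigh(np.cov(X[:,:2].T));print(t,m.sum(),X.mean(0).round(4),np.percentile(X[:,2],95).round(4),np.degrees(np.arctan2(v[1,1],v[0,1])).round(1))
  f((z>.118)&(z<.165)&(U>312)&(U<350)&(V>140)&(V<172))
E
python3 snap.py i side; cp side0.npz side_0.npz; python3 chk.py 0 d g i
```

```text
19.675 [ 0.4527 -0.1336  0.1063] [ 1.7848e+02 -9.0000e-02  1.0980e+02] [-17.   -7.2 -18.2  77.9   1.   53.2] [ 19.1   7.4 -12.3] 0.01032096433146108
0 264 [ 0.5447 -0.0361  0.1322] 0.1375 -160.4
d 276 [ 0.5449 -0.0352  0.1446] 0.152 63.8
g 292 [ 0.545  -0.0358  0.1425] 0.1494 -160.3
i 266 [ 0.5448 -0.0361  0.1321] 0.1376 -160.2
```

View pics/side_i.png

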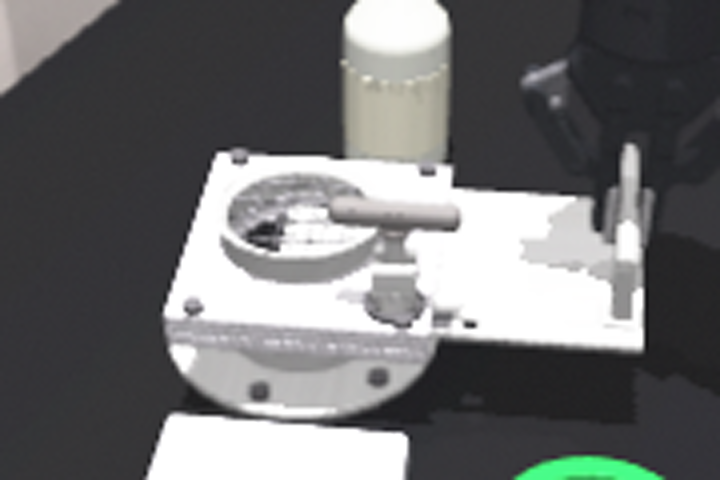

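The pin has snapped down: the T height matches its original lowest reading (0.1376 against 0.1375). The gate is about 41 mm out and blocked. I'll release and back away.

Emit:
{"fn": "servo_tool", "kwargs": {"steps": [{"x":0,"y":0,"z":0,"yaw":0},{"x":0,"y":0,"z":0,"yaw":0},{"x":0,"y":0,"z":0,"yaw":0},{"x":0,"y":0,"z":0,"yaw":0},{"x":0,"y":0,"z":20,"yaw":0},{"x":0,"y":0,"z":70,"yaw":0},{"x":0,"y":0,"z":120,"yaw":0},{"x":-40,"y":-40,"z":140,"yaw":0},{"x":-80,"y":-80,"z":140,"yaw":0},{"x":-80,"y":-80,"z":140,"yaw":0},{"x":-80,"y":-80,"z":140,"yaw":0}], "grip": 50}}

```text
time: 21.05
ee_pos: [0.3727, -0.2136, 0.2463]
tcp_rot: [178.5, -0.1, 109.7]
wrist_force: [0.6, -0.3, -0.1]
opening: 0.0499
```

```bash
python3 snap.py j side top;python3 chk.py 0 j
python3 - <<'E'
from h import *
V,U=np.mgrid[0:400,0:640]
for t in('side_0','side_j'):
  p=np.load(t+'.npz');C=cloud('side',p['d']);z=C[...,2];m=(z>.1)&(z<.12)&(U>355)&(U<400)&(V>140)&(V<195);print(t,C[m].mean(0).round(4),m.sum())
E
```

```text
21.15 [ 0.3732 -0.213   0.2461] [ 1.7849e+02 -1.1000e-01  1.0986e+02] [-30.5 -12.4  -7.2  94.3   1.2  39.7] [ 0.5 -0.1  0. ] 0.04986795444090616
0 264 [ 0.5447 -0.0361  0.1322] 0.1375 -160.4
j 265 [ 0.5448 -0.036   0.1322] 0.1376 -160.2
side_0 [ 0.4887 -0.1147  0.1082] 174
side_j [ 0.4501 -0.1271  0.1082] 177
```

View pics/side_j.png

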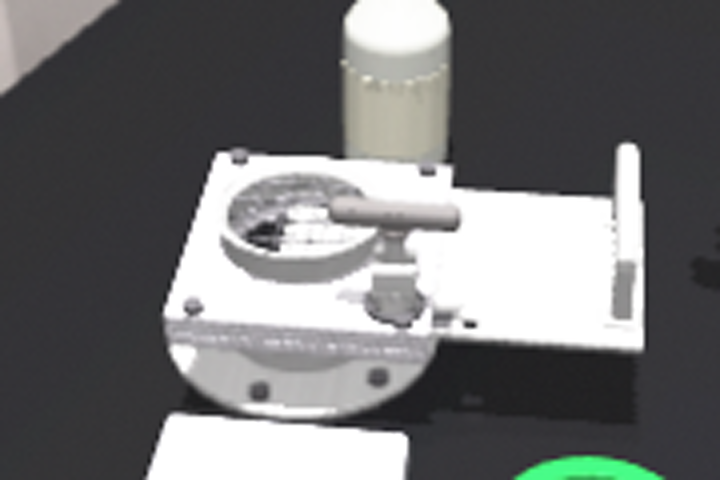

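View pics/top_j.png

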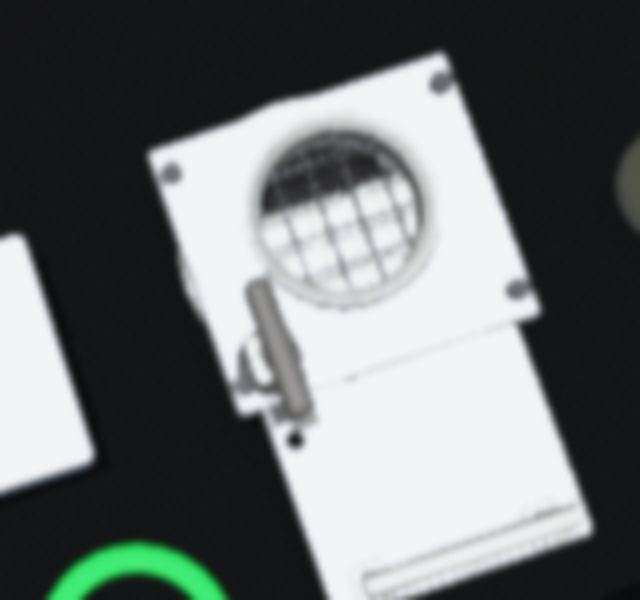

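The gate is about 40.5 mm out (bar centroid shift), the T is fully down and parallel, and the bystanders haven't moved. I'm handing in.

```bash
python3 -c "
from workcell import *
print(job_done())"
```

```text
the job is handed in; nothing more can be done
None
```

The extraction gate is open and locked in its working hole, and I handed the job in at about 21 s. The hand-in itself gives no verdict.

- **Sequence:** I lifted the T-handle about 16.5 mm, turned it 45° and parked it up. I drew the gate out about 25 mm, turned the T back and let it down onto the sheet. Then I pulled slowly until the pin snapped in and the pull force rose to about 22 N.
- **Last checks:** The gate is about 40.5 mm out, inside the 35–57 mm range. The T's measured height is within 0.1 mm of its original lowest reading, and it is parallel to the travel within about 0.3°.
- **Surroundings:** The tip box, bottle and tape roll look unmoved in the last pictures. I compared those by eye, not by measurement. The gripper is well clear of everything.
- **Disagreements:** The two cameras differed by 2–4 mm on where the T and the bar were. I settled it with the side view of the gripper and the force felt when gripping. One move call was refused because not all the keys were given; nothing moved, and I resent it.

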